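# Turn a cover plate face up at the sloping stop

### The arm

A 6-joint arm with a two-finger parallel gripper is mounted at the origin on the work surface. World frame = base frame: x ahead of the robot, y to its left, z up, the work surface at z = 0. Lengths are in m, angles in rad, forces in N, time in s.
With the tool pointing down it reaches from about 0.225 to 0.725 m from the base axis. Payload 3.1 kg.
Tool frame: the origin (TCP) lies between the finger pads; the fingertips stand 11 mm ahead of it and the grasp point (between the pads) lies 8 mm behind it (robot.finger_overhang is the distance from the TCP to the fingertips, in m); x points along the fingers, y is the direction in which the jaws open and shut, and the axes are right-handed (so a half turn about x gives the same grasp; the last joint's range is limited). The gripper opens to 85 mm and grips with 20 to 120 N. Pads are 22 mm wide; open, the fingers measure 114 mm over their backs; the gripper's body (76 mm by 85 mm) begins 54 mm behind the grasp point. The pads swing forward as they close: fully open they stand 13 mm farther back than shut.
Start: joints at [-1.405, 0.048, 0.099, 1.622, 0, 1.443], TCP at [0.152, -0.503, 0.242] pointing down, gripper open.
Joint ranges: [-2.91, 2.91], [-0.99, 1.94], [-1.21, 1.42], [-2.12, 2.29], [-1.49, 1.47], [-3.14, 3.14]. Speed limits (rad/s): [2.79, 2.79, 3.14, 3.14, 3.14, 3.14].

### API

Orientations are given as a unit quaternion [w, x, y, z].
In Python, from station import robot gives the robot as it stands.
- The arm moves only by the shell command python3 -m handwheel 'ROWS' [FORCE]. ROWS is JSON, a list of rows, each an object with "linear": the shift along the tool's x, y, z in cm, a list of three; "yaw": the turn about the tool's x in degrees; "claw": the gripper's target within -1 to 1 (shut at 1, half-way at 0, fully open at -1). A call has 1 to 8 rows; each row is the pose to reach, as a shift and turn from the pose measured when the call began, along the tool's axes at that moment; what a row does not reach only later rows make up. A row lasts 1/8 s, in which the tool goes at most 62.5 mm and 10.7 degrees, less where a joint would pass 70% of its speed; a pose out of reach is approached as far as the arm can. A call with a gripper value outside its range is refused whole. The fingers move at their own pace and stop on an object; FORCE is the grip in N (left out, the last holds). Time passes only in rows, so rows that repeat a pose let the fingers close. It gives the time, the measured TCP pose, the force and the opening at its end, in the units of the state.
- robot.sense(): the state, without advancing time (a new reading comes with each control period).
- robot.capture(name): name is "scene" or "top" or "wrist"; returns the picture (420x560x3 uint8, red, green, blue); there is no depth.
- robot.calibration(name): a dict with "camera_matrix" (3x3 intrinsics, pixels), "view" (4x4, takes a point from world to camera coordinates). Camera axes: x right, y down, z forward; pixel columns grow to the right and rows downward; lengths in m; the calibration is good to about 2 mm. A picture is of the moment at which its call begins: read the wrist's pose just before it. calibration takes no time and is no camera call; for the wrist camera it gives the pose at the moment of the call.
- robot.job_done(): hands the job in, once; it reports no verdict.
The state is a dict: "time": time; "joints": joint angles; "dq": joint speeds; "effort": joint torques, N m; "tool_pos": TCP position; "ee_rot": TCP orientation; "contact_force": force on the tool from outside, world axes, zero at the start; "wrist_torque": the same for the moment, N m; "gripper_width": finger opening in m.
Only numpy, scipy, OpenCV 4.12 (cv2) and the standard library are available. Lean on these libraries where they do the work, as an engineer would, in place of code of your own. Each camera call takes 0.05 s, during which the arm holds its last target.

### The job

Of the two cover plates on the storeroom bench, one lies face down with its dark ribbed back showing. Push it up against the olive-green sloping stop until it stands leaning on the stop, then tip its raised edge back so that it falls over and lies flat on the bench in front of the stop with its white face up. Do not pick the plate up off the bench, and leave the other cover plate alone.

Things in the scene. Friction and masses are not known exactly. Their poses are not given: they have to be found in the camera images.
- cover_mid (a point): Centre (half thickness) of the cover plate to turn over: rigid flat plate, 100 mm along its x, 115 mm along its y, 10 mm thick, 0.13 kg, grippy black rim. It starts flat on the bench, dark ribbed back with four brass inserts up, white face down; its z axis points out of the dark back. Its x points at the stop within 12 degrees; its front edge starts about 5 to 45 mm short of the stop's toe.
- other_cover_mid (a point): Centre of the other cover plate: same size, beside the first in front of the same stop, already white face up (its z axis points out of the white face). To be left alone.
- stop: Olive-green sloping steel stop, fixed to the bench. Origin: on the bench, middle of the toe line, where the sloping face meets the bench. The toe runs 340 mm along its y. The slick flat face rises from the toe towards its +x at 55 degrees to an edge 55 mm high, 39 mm behind the toe; 6 mm sheet, nothing behind is higher. The covers lie on its -x side, nearer the robot.
- stop_edge (a point): Middle of the stop's upper edge (55 mm above the bench), axes as the stop. A cover pushed by its rear edge right to the toe leans on the face at 55 degrees and stays there when let go. Its raised edge then stands 27 mm above this edge (back corner 82 mm up, 57 mm behind the toe), free to be pulled back from behind over its lower edge.
Mind the look-alikes: they are no part of the job. Leave any orange look-alike of the part that bears cover_mid alone.

How it is judged:
On the way:
1. the cover stands leaning on the sloping stop (its back tilted 40 degrees or more) (angle between cover_mid's own z axis and vertical between 0.7 and 1.3 rad and contact force between cover and stop above 0.05 N), for 0.2 s.
At the end, for the whole second after the job is handed in: The cover lies at rest flat on the bench (within 10 degrees), white face up (its z axis down), its centre 30 to 200 mm in front of the stop's toe and within the stop's width (angle between cover_mid's own z axis and vertical above 2.96 rad and height (world z) of cover_mid below 0.014 m and x of cover_mid in the frame of stop between -0.2 and -0.03 m and y of cover_mid in the frame of stop between -0.17 and 0.17 m and linear speed of cover below 0.02 m/s); the robot touches nothing.
It fails at once if the other cover is moved more than 20 mm or tipped (distance of other_cover_mid from where it was at the start of the episode above 0.02 m or angle between other_cover_mid's own z axis and vertical above 0.2 rad).
It fails at once if the cover is picked up (its centre more than 90 mm above the bench) (height (world z) of cover_mid above 0.09 m).
It also fails if it takes over 46 s, if anything falls off the work surface, if the arm or the gripper's body presses on something with over 40 N, if the wrist force passes 120 N, or if a joint passes its speed limit or range.

## Working session

There is one attempt and no reset: what is moved stays moved. The work goes in short steps, Python scripts to look and compute and a shell command to move; the robot and the scene stay as the last step left them, time stands still between calls to the robot, and variables do not carry over. Pictures are saved under pics/ and viewed, and the job is handed in when it is done.

```bash
ls; mkdir -p pics; python3 - <<'E'
from station import robot
import cv2
s=robot.sense()
for k,v in s.items(): print(k,v)
for n in ("scene","top"):
    im=robot.capture(n); cv2.imwrite(f"pics/{n}0.png",im[:,:,::-1])
    c=robot.calibration(n); print(n,c)
E
```

```text
pics
time 0.0
joints [-1.40481115e+00  4.87450263e-02  9.76034821e-02  1.62197841e+00
 -2.64193194e-05  1.44300500e+00]
dq [ 0.00142971  0.00228776 -0.0004433   0.00044889  0.00163373 -0.00072988]
effort [-1.31988304e-05 -3.38782275e+01  3.20014536e+01  2.02968414e-02
 -3.74631168e-05  1.18186847e-06]
tool_pos [ 0.15191264 -0.50194148  0.24112292]
ee_rot [-0.10267132 -0.69946666 -0.10431371  0.69951672]
contact_force [-0.03220207 -0.23694638 -0.58457359]
wrist_torque [-0.04570553 -0.02318476  0.00180849]
gripper_width 0.0851709369005594
scene {'camera_matrix': array([[479.68474073,   0.        , 282.30319604],
       [  0.        , 479.68474073, 205.30193402],
       [  0.        ,   0.        ,   1.        ]]), 'view': array([[ 1.13522465e-01,  9.93535187e-01,  6.94214380e-04,
        -2.74627660e-02],
       [ 6.72701882e-01, -7.63494442e-02, -7.35963953e-01,
        -2.55088415e-01],
       [-7.31153081e-01,  8.40154417e-02, -6.77020367e-01,
         1.21862675e+00],
       [ 0.00000000e+00,  0.00000000e+00,  0.00000000e+00,
         1.00000000e+00]])}
top {'camera_matrix': array([[425.23651614,   0.        , 284.18863264],
       [  0.        , 425.23651614, 210.99239095],
       [  0.        ,   0.        ,   1.        ]]), 'view': array([[ 0.01601189, -0.99980179,  0.01183214, -0.04334133],
       [-0.98926614, -0.01755994, -0.14506603,  0.4901376 ],
       [ 0.14524505, -0.00938235, -0.98935123,  0.69397005],
       [ 0.        ,  0.        ,  0.        ,  1.        ]])}
```

View pics/scene0.png

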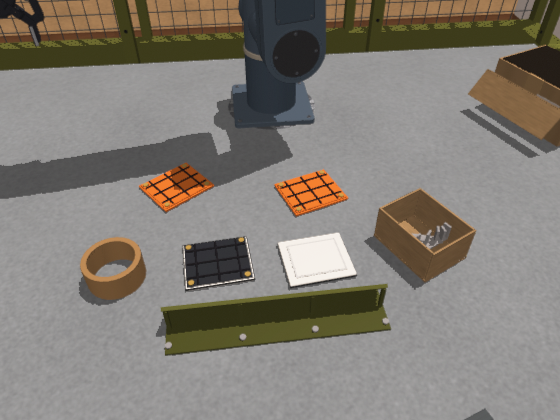

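View pics/top0.png

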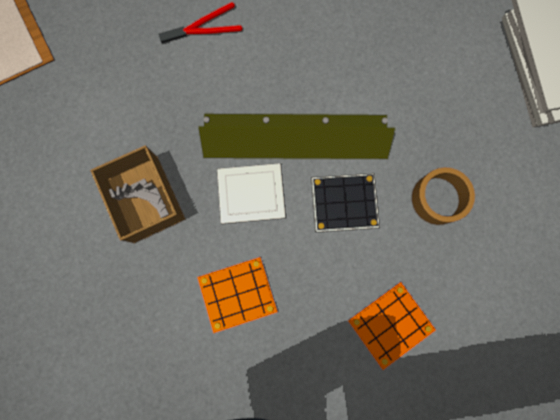

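Candidates in the top picture: the dark ribbed plate (346,203), the white plate (251,194), and two orange ribbed look-alikes (238,295) and (392,325). The dark one with the brass inserts fits the description. The stop's toe runs from about (203,158) to (388,159). I'll check this in a close crop.

```bash
python3 - <<'E'
import cv2
im=cv2.imread("pics/top0.png")
c=im[100:245,190:400]; cv2.imwrite("pics/crop0.png",cv2.resize(c,None,fx=3.8,fy=3.8,interpolation=cv2.INTER_CUBIC))
E
```

```text
(no output)
```

View pics/crop0.png

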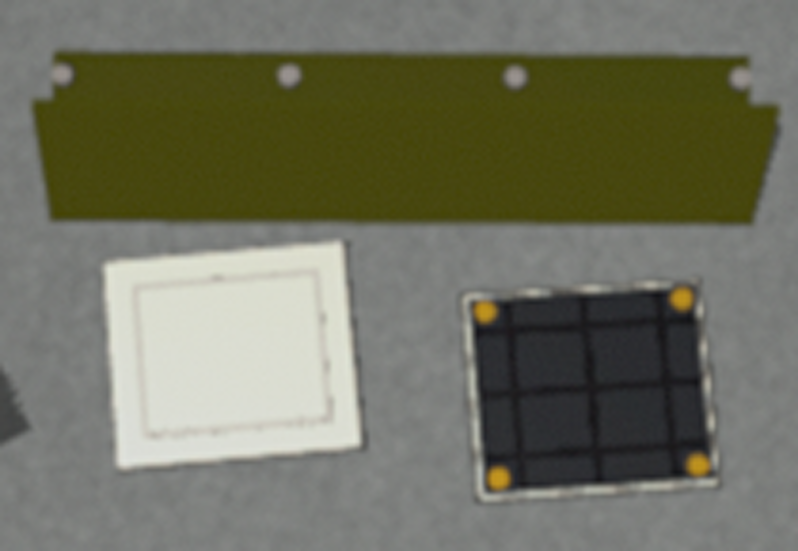

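The crop shows the black ribbed back with four brass inserts. In crop pixels its corners are at (462,296), (698,283), (718,486) and (480,500). The toe runs (51,218) to (752,222). The white plate's right side is about x=345–363, so the gap between the plates is about 115 crop px.

```bash
cat > h.py <<'E'
import numpy as np, cv2
from scipy.spatial.transform import Rotation as R
from station import robot
def ray(name,uv,z,cal=None):
    c=cal or robot.calibration(name); K=c["camera_matrix"];V=c["view"]
    d=V[:3,:3].T@np.linalg.solve(K,[uv[0],uv[1],1.]); o=-V[:3,:3].T@V[:3,3]
    return o+d*(z-o[2])/d[2]
def rot(q): return R.from_quat([q[1],q[2],q[3],q[0]])
def state():
    s=robot.sense(); r=rot(s["ee_rot"]); return s,np.array(s["tool_pos"]),r.as_matrix()
def toolmove(target):
    s,p,M=state(); return M.T@(np.array(target)-p)*100
def stop():
    import json; return json.load(open("geo.json"))
def show(tag,name="scene",box=None,f=1):
    im=robot.capture(name)[:,:,::-1]
    if box: im=im[box[1]:box[3],box[0]:box[2]]
    cv2.imwrite(f"pics/{tag}.png",cv2.resize(im,None,fx=f,fy=f,interpolation=cv2.INTER_CUBIC))
E
python3 - <<'E'
from h import *
np.set_printoptions(precision=4,suppress=True)
f=lambda p,z:ray("top",(190+(p[0]+.5)/3.8-.5,100+(p[1]+.5)/3.8-.5),z)
for n,P,z in (("dark",[(462,296),(698,283),(718,486),(480,500)],.01),("white",[(104,262),(345,241),(363,449),(117,468)],.01),("toe",[(51,218),(752,222)],0)):
    q=np.array([f(p,z) for p in P]); print(n,q,"mean",q.mean(0))
    e=q[1]-q[0]; print(np.linalg.norm(e), np.degrees(np.arctan2(e[0],-e[1])))
s,p,M=state(); print(p,M)
E
```

```text
dark [[ 0.5564 -0.083   0.01  ]
 [ 0.5648 -0.1952  0.01  ]
 [ 0.468  -0.2031  0.01  ]
 [ 0.4595 -0.092   0.01  ]] mean [ 0.5122 -0.1433  0.01  ]
0.11250419200754813 4.290883734305411
white [[ 0.5697  0.0869  0.01  ]
 [ 0.5821 -0.0271  0.01  ]
 [ 0.4825 -0.0372  0.01  ]
 [ 0.4715  0.0771  0.01  ]] mean [0.5264 0.0249 0.01  ]
0.11471616949079991 6.212735691217879
toe [[ 0.5934  0.1148  0.    ]
 [ 0.598  -0.2241  0.    ]] mean [ 0.5957 -0.0546  0.    ]
0.33893536059492974 0.7691106451486089
[ 0.1519 -0.502   0.2412] [[-0.0004  0.2896 -0.9572]
 [ 0.0021 -0.9572 -0.2896]
 [-1.     -0.0021 -0.0003]]
```

```bash
python3 - <<'E'
from h import *
np.set_printoptions(precision=2,suppress=True)
print(robot.finger_overhang, toolmove([.425,-.145,.15]))
E
```

```text
0.011 [  9.19 -26.24 -36.47]
```

```bash
python3 -m handwheel '[{"linear":[2,-4,-6],"yaw":4,"claw":-1},{"linear":[3,-8,-11],"yaw":8,"claw":-0.5},{"linear":[4,-12,-16],"yaw":12,"claw":0},{"linear":[5,-16,-22],"yaw":16,"claw":0},{"linear":[6,-20,-28],"yaw":16,"claw":0},{"linear":[7,-23.5,-33],"yaw":16,"claw":0},{"linear":[9.2,-26.2,-36.5],"yaw":16,"claw":0},{"linear":[9.2,-26.2,-36.5],"yaw":16,"claw":0}]'
python3 - <<'E'
from h import *
np.set_printoptions(precision=3,suppress=True)
s,p,M=state();print(p,M,s['contact_force'])
print(toolmove([.425,-.145,.03]))
E
```

```text
time: 1.1
tool_pos: [0.4257, -0.142, 0.148]
ee_rot: [-0.005, -0.706, -0.008, 0.708]
contact_force: [0.7, -0.3, -1.5]
gripper_width: 0.0425
[ 0.426 -0.142  0.148] [[-0.003  0.019 -1.   ]
 [ 0.004 -1.    -0.019]
 [-1.    -0.004  0.003]] [ 0.687 -0.334 -1.502]
[11.801  0.345  0.043]
```

```bash
python3 -m handwheel '[{"linear":[4,0.1,0],"yaw":0,"claw":0},{"linear":[8,0.2,0],"yaw":0,"claw":0},{"linear":[11.8,0.3,0],"yaw":0,"claw":0},{"linear":[12.8,0.3,0],"yaw":0,"claw":0},{"linear":[12.8,0.3,0],"yaw":0,"claw":0}]'
python3 - <<'E'
from h import *
show("s1","scene",(140,120,400,360),2.3); show("w1","wrist")
s,p,M=state();print(p,s['contact_force'])
E
```

```text
time: 1.72
tool_pos: [0.4248, -0.1443, 0.0197]
ee_rot: [-0.005, -0.706, -0.008, 0.708]
contact_force: [0.5, -0.0, 1.0]
gripper_width: 0.0428
[ 0.4265883  -0.14518817  0.02164513] [-0.3670099  -0.26852043  0.64599955]
```

View pics/s1.png

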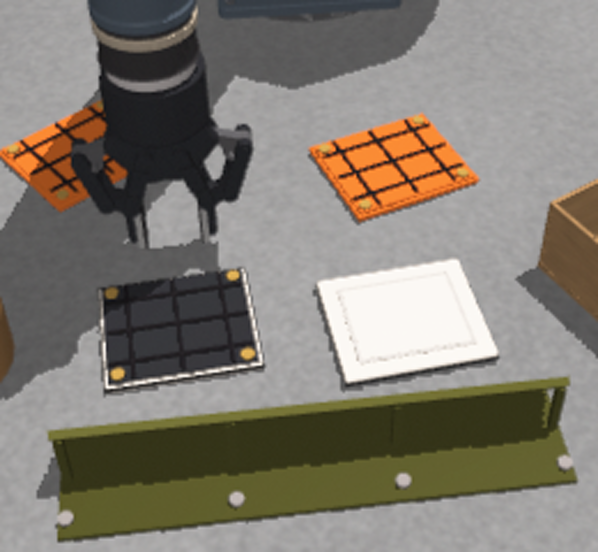

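View pics/w1.png

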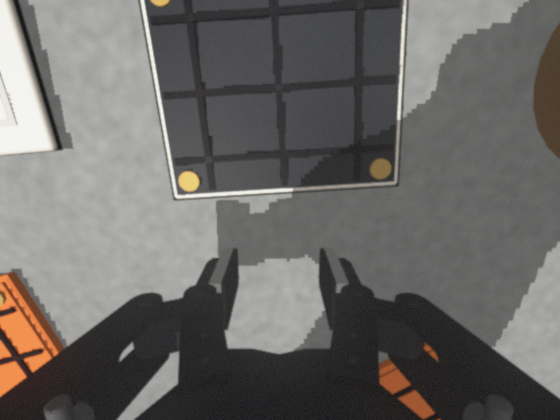

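The wrist picture shows the fingertips at about (228,255) and (330,255). They sit just behind the dark plate's rear edge, which runs (175,198) to (398,185), and they're centred on it. The other plate is well clear. Next I lower the fingertips to find the bench.

```bash
python3 -m handwheel '[{"linear":[0.3,0,0],"yaw":0,"claw":0},{"linear":[0.6,0,0],"yaw":0,"claw":0},{"linear":[0.6,0,0],"yaw":0,"claw":0}]'; python3 -m handwheel '[{"linear":[0.2,0,0],"yaw":0,"claw":0},{"linear":[0.2,0,0],"yaw":0,"claw":0}]';python3 -m handwheel '[{"linear":[0.2,0,0],"yaw":0,"claw":0},{"linear":[0.2,0,0],"yaw":0,"claw":0}]'
```

```text
time: 2.2
tool_pos: [0.4267, -0.1452, 0.0158]
ee_rot: [0.006, 0.707, 0.008, -0.707]
contact_force: [-0.5, -0.1, -0.1]
gripper_width: 0.0426
time: 2.45
tool_pos: [0.4265, -0.1451, 0.0136]
ee_rot: [-0.006, -0.707, -0.008, 0.707]
contact_force: [0.2, 0.4, 0.2]
gripper_width: 0.0429
time: 2.7
tool_pos: [0.4262, -0.145, 0.0113]
ee_rot: [-0.005, -0.707, -0.008, 0.707]
contact_force: [0.5, -0.6, -0.1]
gripper_width: 0.0431
```

```bash
python3 -m handwheel '[{"linear":[0.2,0,0],"yaw":0,"claw":0},{"linear":[0.2,0,0],"yaw":0,"claw":0}]';python3 -m handwheel '[{"linear":[0.2,0,0],"yaw":0,"claw":0},{"linear":[0.2,0,0],"yaw":0,"claw":0}]'
python3 - <<'E'
from h import *
show("s2","scene",(170,190,310,290),5)
E
```

```text
time: 2.95
tool_pos: [0.4263, -0.145, 0.0093]
ee_rot: [-0.005, -0.707, -0.008, 0.707]
contact_force: [0.4, -0.1, -1.2]
gripper_width: 0.0428
time: 3.2
tool_pos: [0.4263, -0.1451, 0.0091]
ee_rot: [-0.006, -0.707, -0.008, 0.707]
contact_force: [-3.5, 2.7, 11.0]
gripper_width: 0.0428
```

View pics/s2.png

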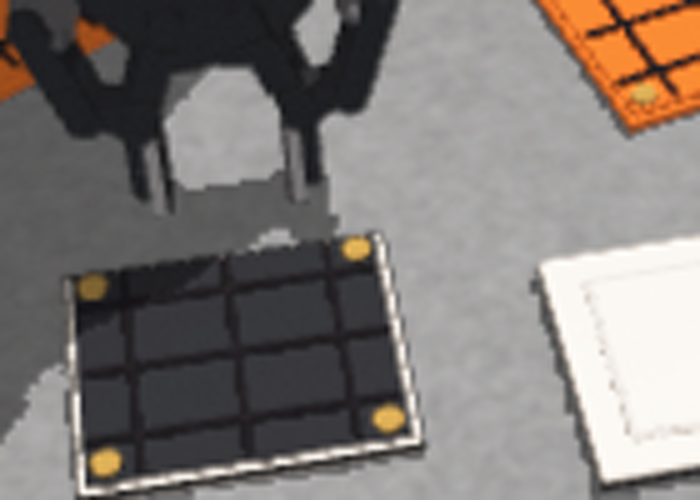

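The fingers touched the bench at TCP z≈0.009 (11 N). I raise them 2.5 mm and start pushing.

```bash
python3 -m handwheel '[{"linear":[-0.25,0,0],"yaw":0,"claw":0},{"linear":[-0.25,0,-1],"yaw":0,"claw":0},{"linear":[-0.25,0,-2],"yaw":0,"claw":0},{"linear":[-0.25,0,-3],"yaw":0,"claw":0},{"linear":[-0.25,0,-4],"yaw":0,"claw":0},{"linear":[-0.25,0,-5],"yaw":0,"claw":0},{"linear":[-0.25,0,-6],"yaw":0,"claw":0},{"linear":[-0.25,0,-6],"yaw":0,"claw":0}]'
python3 - <<'E'
from h import *
show("s3","scene",(140,170,400,360),3)
E
```

```text
time: 4.25
tool_pos: [0.4872, -0.144, 0.0116]
ee_rot: [-0.006, -0.707, -0.008, 0.707]
contact_force: [-0.6, -1.1, -0.1]
gripper_width: 0.043
```

View pics/s3.png

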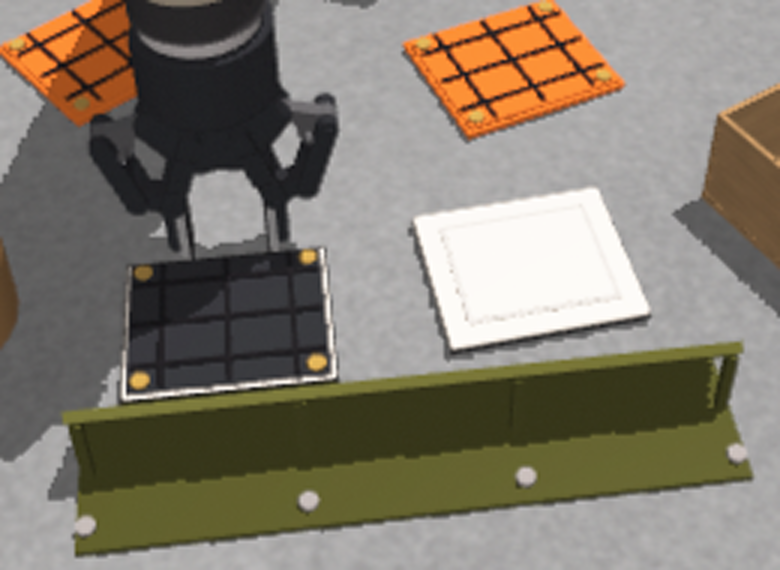

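The plate is pushed squarely. Its front edge, about (125,398)–(335,378), is now parallel to the stop and at the toe. I keep pushing up the slope.

```bash
python3 -m handwheel '[{"linear":[0,0,-1],"yaw":0,"claw":0},{"linear":[0,0,-2],"yaw":0,"claw":0},{"linear":[0,0,-3],"yaw":0,"claw":0},{"linear":[0,0,-4],"yaw":0,"claw":0},{"linear":[0,0,-4.5],"yaw":0,"claw":0},{"linear":[0,0,-5],"yaw":0,"claw":0}]'
python3 - <<'E'
from h import *
show("s4","scene",(140,170,400,360),3)
E
```

```text
time: 5.05
tool_pos: [0.5372, -0.143, 0.0115]
ee_rot: [-0.006, -0.707, -0.008, 0.707]
contact_force: [-1.4, 0.4, -0.7]
gripper_width: 0.043
```

View pics/s4.png

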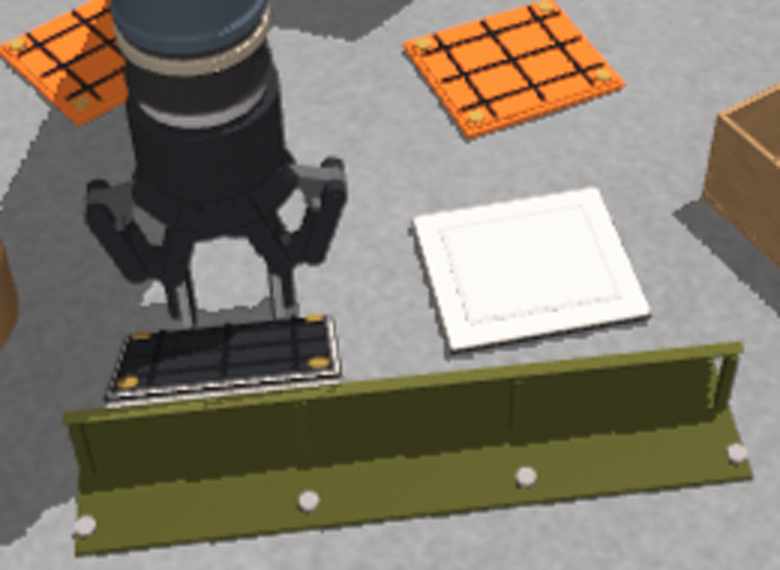

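The plate is riding up the slope, with its front edge at about (110–340, 390), and the forces are small.

```bash
python3 -m handwheel '[{"linear":[0,0,-0.7],"yaw":0,"claw":0},{"linear":[0,0,-1.4],"yaw":0,"claw":0},{"linear":[0,0,-2.1],"yaw":0,"claw":0},{"linear":[0,0,-2.7],"yaw":0,"claw":0},{"linear":[0,0,-3.2],"yaw":0,"claw":0},{"linear":[0,0,-3.5],"yaw":0,"claw":0},{"linear":[0,0,-3.5],"yaw":0,"claw":0}]'
python3 - <<'E'
from h import *
show("s5","scene",(140,170,400,360),3); show("w5","wrist")
E
```

```text
time: 5.98
tool_pos: [0.5733, -0.1424, 0.0118]
ee_rot: [0.006, 0.707, 0.008, -0.707]
contact_force: [1.0, 0.6, -0.7]
gripper_width: 0.0427
```

View pics/s5.png

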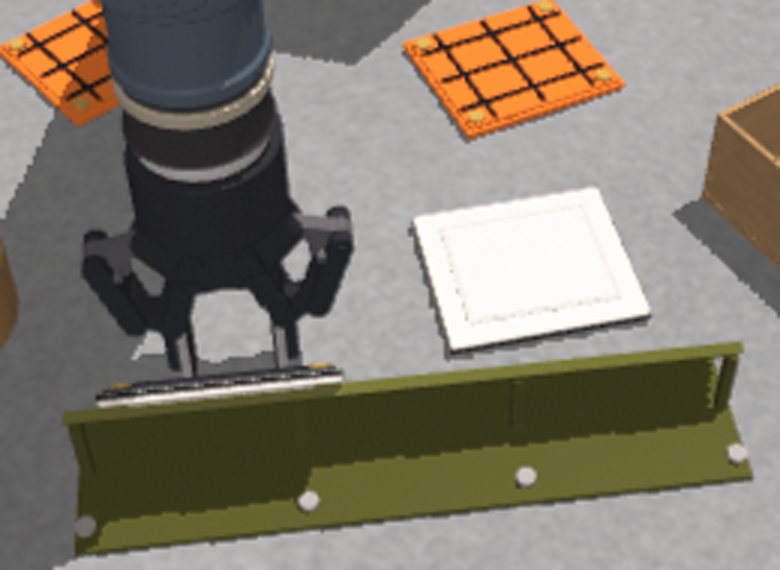

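View pics/w5.png

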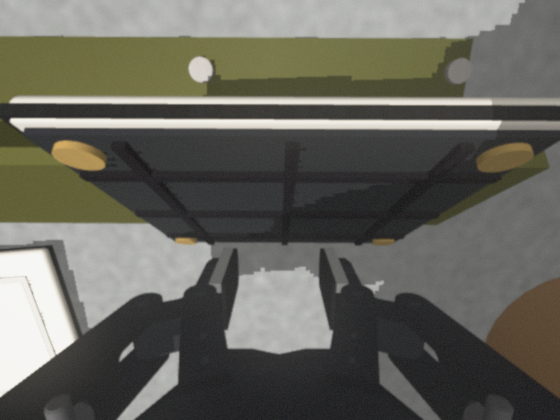

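The plate stands steeply, with its upper edge beyond the stop edge (wrist view rows 97–125). I creep on until it seats at the toe.

```bash
python3 -m handwheel '[{"linear":[0,0,-0.3],"yaw":0,"claw":0},{"linear":[0,0,-0.3],"yaw":0,"claw":0}]'; python3 -m handwheel '[{"linear":[0,0,-0.2],"yaw":0,"claw":0},{"linear":[0,0,-0.2],"yaw":0,"claw":0}]'
python3 - <<'E'
from h import *
show("s6","scene",(140,220,300,320),4.5); show("w6","wrist")
E
```

```text
time: 6.32
tool_pos: [0.5758, -0.1424, 0.0119]
ee_rot: [0.006, 0.707, 0.008, -0.707]
contact_force: [-1.1, 0.5, -0.0]
gripper_width: 0.043
time: 6.58
tool_pos: [0.5761, -0.1424, 0.0118]
ee_rot: [-0.006, -0.706, -0.007, 0.708]
contact_force: [-5.5, 0.1, 3.6]
gripper_width: 0.0429
```

View pics/s6.png

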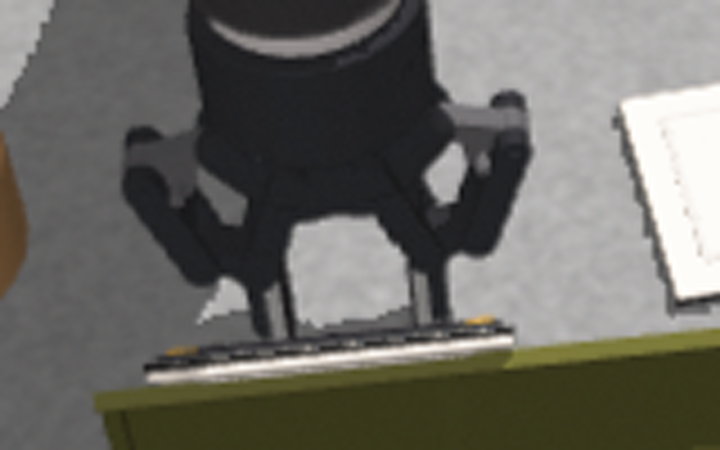

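View pics/w6.png

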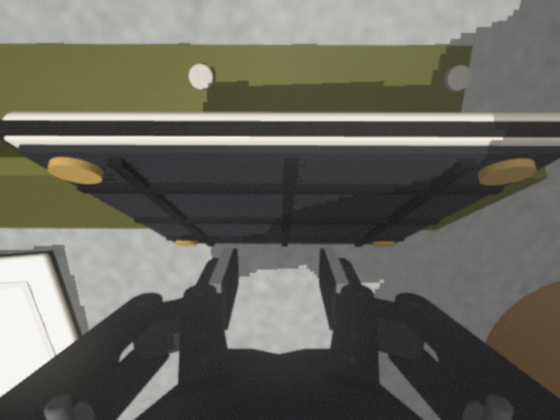

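It is seated: the force rose to 5.5 N at TCP x=0.576. I back off, rise, and check that it stays leaning.

```bash
python3 -m handwheel '[{"linear":[0,0,0.3],"yaw":0,"claw":0},{"linear":[0,0,1],"yaw":0,"claw":0},{"linear":[0,0,3],"yaw":0,"claw":0},{"linear":[0,0,6],"yaw":0,"claw":0},{"linear":[-5,0,7],"yaw":0,"claw":0},{"linear":[-10,0,7],"yaw":0,"claw":0},{"linear":[-16,0,7],"yaw":0,"claw":0},{"linear":[-16,0,7],"yaw":0,"claw":0}]'
python3 - <<'E'
from h import *
show("s7","scene",(140,170,400,360),3); show("t7","top",(190,90,410,250),3.5)
E
```

```text
time: 7.68
tool_pos: [0.5105, -0.1456, 0.1792]
ee_rot: [0.008, 0.71, 0.006, -0.704]
contact_force: [0.1, -0.3, -0.5]
gripper_width: 0.0429
```

View pics/s7.png

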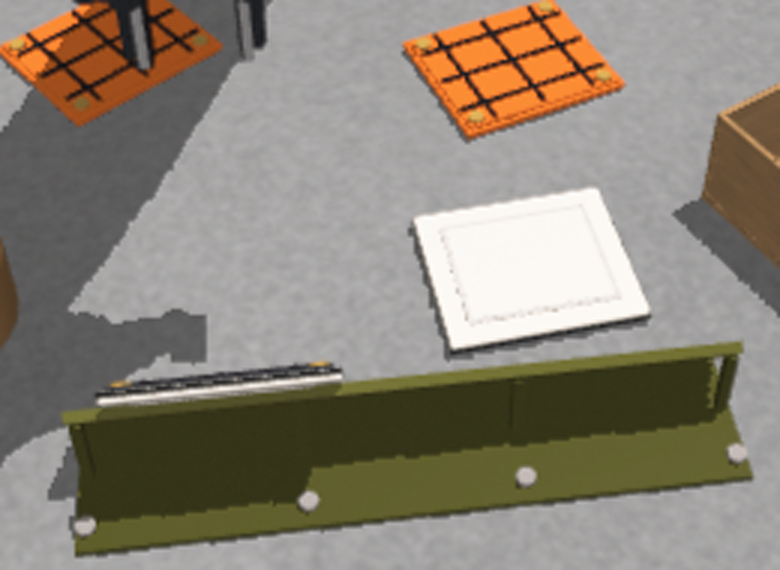

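View pics/t7.png

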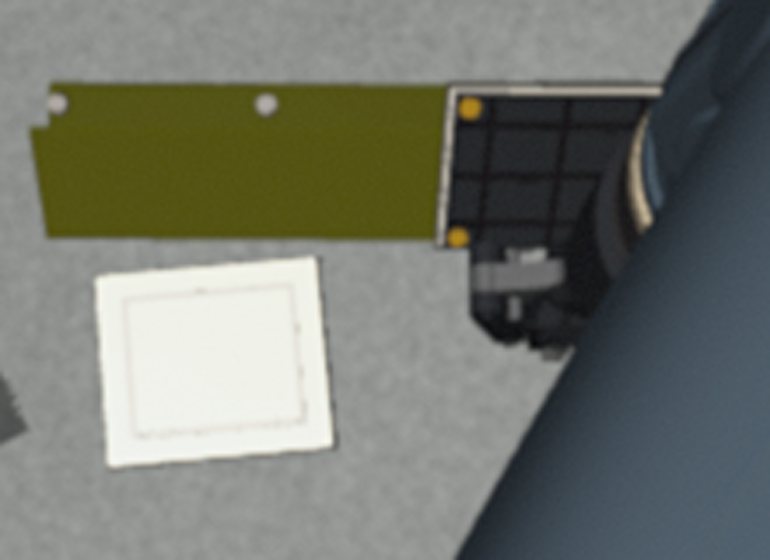

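The plate leans by itself on the stop, and the other plate hasn't moved. I compute where its raised edge is and the way behind it.

```bash
python3 - <<'E'
from h import *
np.set_printoptions(precision=3,suppress=True)
f=lambda p,z:ray("top",(190+p[0]/3.5,90+p[1]/3.5),z)
print("top edge",f((449,87),.082),f((660,88),.082),"low",f((438,246),.006))
g=lambda p,z:ray("scene",(140+p[0]/3,170+p[1]/3),z)
print(g((98,404),.082),g((341,382),.082))
s,p,M=state();print(p,M)
print(toolmove([.51,-.144,.14]),toolmove([.69,-.144,.14]))
E
```

```text
top edge [ 0.647 -0.089  0.082] [ 0.648 -0.189  0.082] low [ 0.59  -0.09   0.006]
[ 0.652 -0.201  0.082] [ 0.653 -0.088  0.082]
[ 0.507 -0.144  0.173] [[-0.     0.019 -1.   ]
 [ 0.001 -1.    -0.019]
 [-1.    -0.001  0.   ]]
[ 3.322 -0.028 -0.257] [  3.317   0.307 -18.253]
```

```bash
python3 -m handwheel '[{"linear":[1,0.1,-3],"yaw":0,"claw":0},{"linear":[2.5,0.1,-6],"yaw":0,"claw":0},{"linear":[3,0.2,-9],"yaw":0,"claw":0},{"linear":[3,0.2,-12],"yaw":0,"claw":0},{"linear":[3,0.3,-15],"yaw":0,"claw":0},{"linear":[3,0.3,-17],"yaw":0,"claw":0},{"linear":[3,0.3,-18],"yaw":0,"claw":0},{"linear":[3,0.3,-18],"yaw":0,"claw":0}]'
python3 - <<'E'
from h import *
np.set_printoptions(precision=3,suppress=True)
show("s8","scene",(140,120,400,360),2.3); show("w8","wrist")
s,p,M=state();print(p,M[:,0]);print(toolmove([.69,-.144,.08]))
E
```

```text
time: 8.78
tool_pos: [0.6867, -0.1435, 0.1398]
ee_rot: [-0.006, -0.705, -0.008, 0.709]
contact_force: [-1.0, 0.5, 1.1]
gripper_width: 0.0425
[ 0.686 -0.144  0.141] [-0.004  0.002 -1.   ]
[ 6.117  0.049 -0.391]
```

View pics/s8.png

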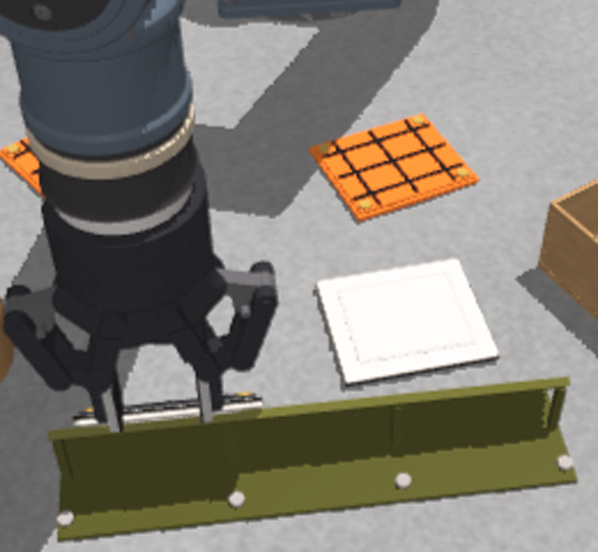

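View pics/w8.png

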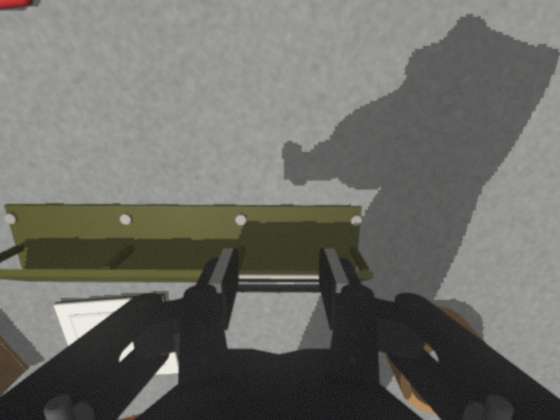

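The fingers are behind the raised edge, which is the white strip between them at about (280,280). I lower to fingertips at about 70 mm, 15 mm above the stop's edge.

```bash
python3 -m handwheel '[{"linear":[2,0,-0.3],"yaw":0,"claw":0},{"linear":[4,0,-0.3],"yaw":0,"claw":0},{"linear":[5.5,0,-0.3],"yaw":0,"claw":0},{"linear":[6.1,0,-0.3],"yaw":0,"claw":0},{"linear":[6.1,0,-0.3],"yaw":0,"claw":0}]'
python3 - <<'E'
from h import *
show("s9","scene",(140,170,340,340),3.4); 
s,p,M=state();print(p,s['contact_force'],s['joints'])
E
```

```text
time: 9.5
tool_pos: [0.6886, -0.1434, 0.0794]
ee_rot: [-0.006, -0.705, -0.007, 0.709]
contact_force: [0.5, -0.1, 0.2]
gripper_width: 0.0425
[ 0.68916475 -0.14358985  0.08041362] [0.23148711 0.72000203 0.55646157] [-3.01004095e-01  5.44748055e-01  3.85113414e-01  1.41487125e+00
  9.50194463e-04  2.82201232e+00]
```

View pics/s9.png

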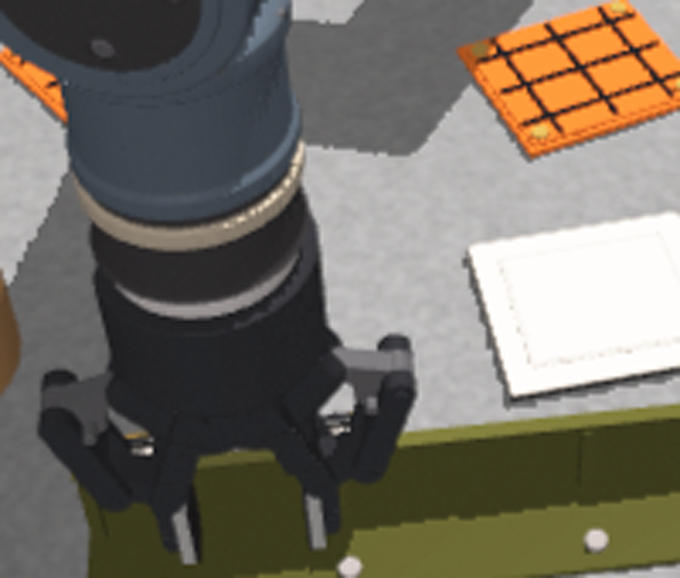

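```bash
python3 -m handwheel '[{"linear":[0,0,1],"yaw":0,"claw":0},{"linear":[0,0,2],"yaw":0,"claw":0},{"linear":[0,0,2.8],"yaw":0,"claw":0},{"linear":[0,0,3.6],"yaw":0,"claw":0},{"linear":[0,0,4.4],"yaw":0,"claw":0},{"linear":[0,0,5.2],"yaw":0,"claw":0},{"linear":[0,0,6],"yaw":0,"claw":0},{"linear":[0,0,6.6],"yaw":0,"claw":0}]'
python3 - <<'E'
from h import *
show("s10","scene",(140,170,340,340),3.4); show("w10","wrist")
s,p,M=state();print(p,s['contact_force'])
E
```

```text
time: 10.55
tool_pos: [0.6225, -0.1448, 0.0805]
ee_rot: [-0.006, -0.706, -0.007, 0.708]
contact_force: [1.0, -0.6, -0.6]
gripper_width: 0.0425
[ 0.62243961 -0.14479171  0.08058402] [-0.1315617   0.88190646 -0.26520551]
```

View pics/s10.png

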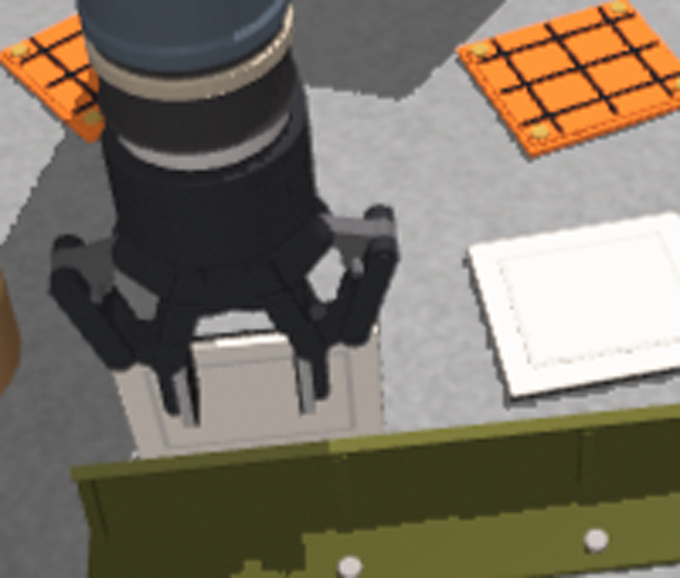

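View pics/w10.png

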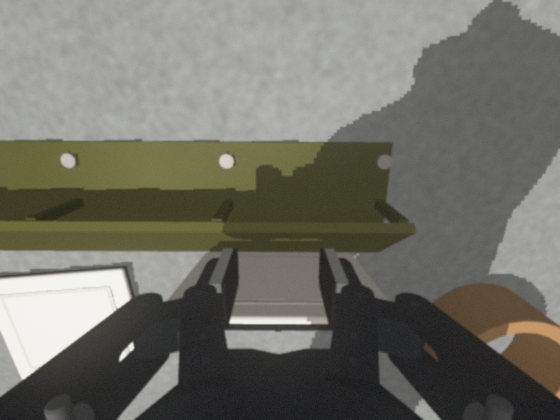

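The plate is upright with its white face towards the scene camera, at about (130–380, 330–450). I keep pulling slowly past its balance point.

```bash
python3 -m handwheel '[{"linear":[0,0,0.6],"yaw":0,"claw":0},{"linear":[0,0,1.2],"yaw":0,"claw":0},{"linear":[0,0,1.8],"yaw":0,"claw":0},{"linear":[0,0,2.4],"yaw":0,"claw":0},{"linear":[0,0,3],"yaw":0,"claw":0},{"linear":[0,0,3],"yaw":0,"claw":0}]'
python3 - <<'E'
from h import *
show("s11","scene",(140,170,340,340),3.4); show("w11","wrist")
s,p,M=state();print(p,s['contact_force'])
E
```

```text
time: 11.4
tool_pos: [0.592, -0.1453, 0.0807]
ee_rot: [-0.006, -0.706, -0.007, 0.708]
contact_force: [-0.1, -0.9, 0.4]
gripper_width: 0.0427
[ 0.59251976 -0.14537983  0.0807857 ] [-0.05479713  0.20836423 -1.13211129]
```

View pics/s11.png

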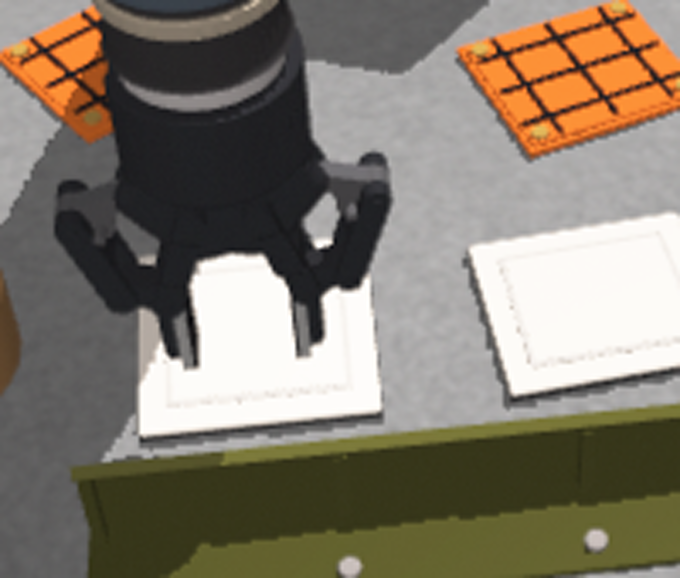

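View pics/w11.png

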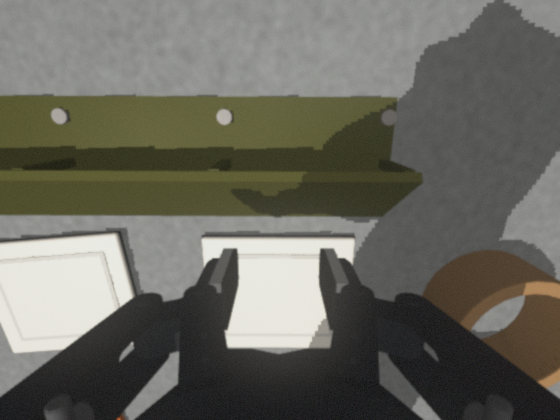

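It has fallen flat, white face up, in front of the stop; in the wrist view it spans about (203–355, 235–350+). I lift the arm away and verify from above.

```bash
python3 -m handwheel '[{"linear":[-4,0,0],"yaw":0,"claw":0},{"linear":[-8,0,0],"yaw":0,"claw":0},{"linear":[-11,2,4],"yaw":0,"claw":0},{"linear":[-12,6,9],"yaw":0,"claw":0},{"linear":[-12,11,13],"yaw":0,"claw":0},{"linear":[-12,16,18],"yaw":0,"claw":0},{"linear":[-12,21,21],"yaw":0,"claw":0},{"linear":[-12,21,21],"yaw":0,"claw":0}]'
python3 - <<'E'
from h import *
show("t12","top",(180,90,410,250),3.4); show("s12","scene")
s,p,M=state();print(p,s['contact_force'],s['dq'])
E
```

```text
time: 12.5
tool_pos: [0.3847, -0.3626, 0.2011]
ee_rot: [-0.004, -0.706, -0.005, 0.708]
contact_force: [0.9, -0.8, -0.5]
gripper_width: 0.0426
[ 0.38638067 -0.36022602  0.20102197] [-0.78976594 -0.2293997   0.19344906] [ 0.04872862 -0.00497493 -0.0057797   0.00948688  0.01113663  0.00746275]
```

View pics/t12.png

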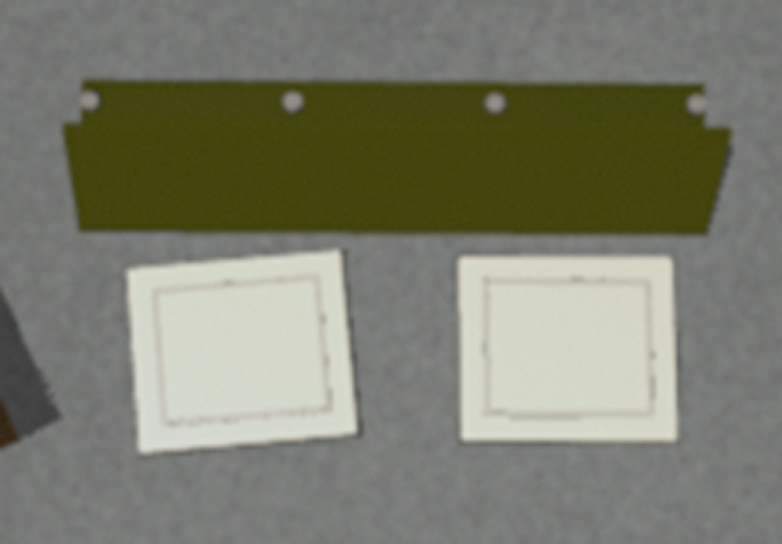

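View pics/s12.png

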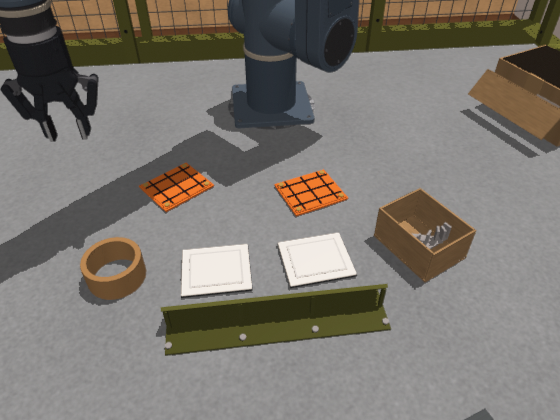

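The cover lies at crop corners (458,256)–(678,441), white face up, and the arm is well clear. I check the distances and hand in.

```bash
python3 - <<'E'
from h import *
np.set_printoptions(precision=3,suppress=True)
f=lambda p,z:ray("top",(180+p[0]/3.4,90+p[1]/3.4),z)
c=np.mean([f(p,.01) for p in [(458,256),(673,257),(678,440),(461,441)]],0)
o=np.mean([f(p,.01) for p in [(127,268),(342,250),(357,434),(140,453)]],0)
a,b=f((79,231),0),f((708,234),0); m=(a+b)/2; y=(a-b)/np.linalg.norm(a-b); x=np.array([y[1],-y[0],0])
print("cover",c,"in stop",(c-m)@x,(c-m)@y,"other",o)
robot.job_done()
E
```

```text
cover [ 0.531 -0.147  0.01 ] in stop -0.06481199107084311 -0.09088522754138408 other [0.526 0.024 0.01 ]
the job is handed in; nothing more can be done
```

The dark-backed cover now lies flat on the bench in front of the stop with its white face up, and the job is handed in at about 12.6 s.

- **How it was done:** I pushed the cover by its rear edge with the half-open fingers until it seated at the toe (about 5.5 N). It then stayed leaning on the stop with the fingers away. Next I reached over and pulled its raised edge back from behind until it fell over.
- **Cover:** its centre measures 65 mm in front of the toe and 91 mm to the side of the stop's middle, both within the limits. The tilt was judged only from the pictures, where the cover looks flat and at rest.
- **Other cover:** it measures within 1 mm of where it started.
- **Arm:** it is clear of everything and the force reading is only noise.
- **Checks:** none failed. The top and scene cameras differed by about 5 mm on the raised edge while the cover was leaning, which did not affect the work.

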